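# Set out the changeover tooling at the press station

## Robot

A 6-joint arm with a two-finger parallel gripper is mounted at the origin on the work surface. World frame = base frame: x ahead of the robot, y to its left, z up, the work surface at z = 0. Lengths are in m, angles in rad, forces in N, time in s.
With the tool pointing down it reaches from about 0.425 to 0.95 m from the base axis. Payload 3.5 kg.
Tool frame: the origin (TCP) lies at the very end of the fingers, on their centre line; the grasp point (between the pads) lies 19 mm behind it; z points along the fingers, y is the line along which they close (so a half turn about z gives the same grasp; the last joint's range is limited). The gripper opens to 85 mm and grips with 20 to 120 N. Pads are 22 mm wide; open, the fingers measure 114 mm over their backs; the gripper's body (76 mm by 85 mm) begins 54 mm behind the grasp point. The pads swing forward as they close: fully open they stand 13 mm farther back than shut.
Start: joints at [-1.424, 0.286, 1.577, -0, 1.279, -0.15], TCP at [0.197, -0.645, 0.231] pointing down, gripper open.
Joint ranges: [-2.77, 2.77], [-0.9, 2.22], [0.21, 2.48], [-1.53, 4.67], [0.24, 2.81], [-2.84, 2.84]. Speed limits (rad/s): [2.79, 2.79, 3.14, 3.14, 3.14, 3.14].

## Interface

Orientations are given as a unit quaternion [x, y, z, w].
In Python, from station import ctrl gives the robot as it stands.
- The arm moves only by the tool carry_out, never from a script. Its argument "increments" is a list that holds one entry, the list of rows, each a list of 7 numbers: the closure, from -1 (fully open) to 1 (shut), then the shift along the tool's x, y, z in units of 300 mm (1.0 is 300 mm), then the turn, a rotation vector about the tool's x, y, z in units of 0.08 rad (1.0 is 0.08 rad). A call has exactly 5 rows; each row shifts and turns the commanded pose from where the row before left it, along the tool's axes as they then stand; what a row does not reach is not made up. A row lasts 1/10 s, in which the tool goes at most 50 mm and 8.59 degrees, less where a joint would pass 70% of its speed; a pose out of reach is approached as far as the arm can. A call with a number of a shift or a turn outside -1 to 1 is refused whole. A call with a gripper value outside its range is refused whole. The fingers move at their own pace and stop on an object; the grip force is fixed at half the most. Time passes only in rows, so rows that do not move let the fingers close, or fill a call up. It gives the time, the measured TCP pose, the force, the opening and the grip force at its end, in the units of the state.
- ctrl.get_obs(): the state, without advancing time (a new reading comes with each control period).
- ctrl.get_image(name): name is "scene" or "top" or "wrist"; returns the picture (420x560x3 uint8, blue, green, red); there is no depth.
- ctrl.camera_info(name): a dict with "fx", "fy", "cx", "cy" (pixels), "R" (3x3) and "t" (3): a world point X has camera coordinates R X + t; the wrist camera has in their place "T_tool_cam" (4x4, takes a point from camera to tool coordinates, whose origin is the TCP and whose axes are the flange's). Camera axes: x right, y down, z forward; pixel columns grow to the right and rows downward; lengths in m; the calibration is good to about 2 mm. A picture is of the moment at which its call begins: read the wrist's pose just before it. camera_info takes no time and is no camera call.
- ctrl.job_done(): hands the job in; it is judged then, once.
The state is a dict: "clock": time; "qpos": joint angles; "qvel": joint speeds; "joint_torque": joint torques, N m; "ee_pos": TCP position; "eef_rot": TCP orientation; "contact_force": force on the tool from outside, world axes, zero at the start; "wrist_torque": the same for the moment, N m; "width": opening from 0.0 (shut) to 1.0 (fully open); "grasp_force": force on a finger pad.
Only numpy, scipy, OpenCV 4.12 (cv2) and the standard library are available. Lean on these libraries where they do the work, as an engineer would, in place of code of your own. Each camera call takes 0.05 s, during which the arm holds its last target. There are 200 camera calls.

## Task

Set out the changeover parts at the press station, all standing upright: the bearing ring down over the pilot of the die shoe, and the punch on the shoe plate halfway between the pilot and the stop block. Stand the long sleeve on the bench directly to the left of the gauge column and the short sleeve directly behind the column, each 90 mm from it centre to centre (left and behind as seen from the robot, behind being farther away), and seat the end plug on top of the long sleeve, stub in the bore. Let go of everything at the end.

Things in the scene. Friction and masses are not known exactly. Their poses are not given: they have to be found in the camera images.
- shoe: Black fixed die-shoe plate 80 (x) x 240 (y) x 12 mm, lying across the robot's view, yawed up to 12 deg. Pilot: bright steel stub 26 mm diameter, 15 mm above the plate (top 3 mm bevelled), 85 mm along -y (right end seen from the robot). Stop block: dark steel 50 (x) x 30 (y) mm, 43 mm above the plate, 85 mm along +y. Origin: centre of the plate's underside, on the bench top.
- pilot (a point): Point on the shoe plate's upper face (12 mm above the bench) at the centre of the pilot's foot.
- midway (a point): Point on the shoe plate's upper face (12 mm above the bench) halfway between the centres of the pilot and of the stop block.
- column: Black round gauge column fixed to the bench, does not move: foot flange 64 mm diameter and 10 mm high, post 36 mm diameter, 70 mm high in all. Origin: centre of its underside, on the bench top. It is never turned: its x axis points straight away from the robot (behind it), its y axis to the robot's left.
- bearing: Bright steel bearing ring, flat and thick-walled: outer diameter 60, hole 34, height 16 mm, about 0.24 kg; lies flat at the start on the bench; origin: centre of its underside, z up along its axis; round, so its yaw means nothing.
- long_sleeve: Dark steel long sleeve, the tall narrow tube: outer diameter 44, bore 32 (open at both ends), height 64 mm, about 0.36 kg; upright at the start on the bench; origin: centre of its underside, z up along its axis; round, so its yaw means nothing.
- short_sleeve: Dark steel short sleeve, the wide thin-walled tube: outer diameter 54, bore 46, height 34 mm, about 0.17 kg; upright at the start on the bench; origin: centre of its underside, z up along its axis; round, so its yaw means nothing.
- plug: Aluminium end plug, 0.15 kg: stub 24 mm diameter (0 to 12 mm height), disc 48 mm (12 to 20 mm), knob 22 mm (20 to 48 mm, the top). Stands upright on its stub on the bench at the start; origin: centre of the stub's underside, z up its axis; yaw means nothing. Seated on the long sleeve its stub is in the bore and its origin 52 mm above the sleeve's underside.
- punch: Bright steel press punch standing on its foot: foot 38 mm diameter from 0 to 14 mm height, tapering to a shank 24 mm diameter from 18 to 80 mm (the top), about 0.33 kg; upright at the start on the bench; origin: centre of its underside, z up along its axis; round, so its yaw means nothing.

How it is judged:
At the end, for the whole second after the job is handed in: Bearing flat on the plate round the pilot; punch within 15 mm of midway; long sleeve 90 mm left, short sleeve 90 mm behind the column (15 mm in x and y); plug seated in the long sleeve (8 mm, origin 48-56 mm up). All within 0.1 rad of upright, heights within 4 mm, at rest (horizontal distance between bearing and pilot below 0.008 m and z of bearing in the frame of pilot between -0.004 and 0.004 m and horizontal distance between punch and midway below 0.015 m and z of punch in the frame of midway between -0.004 and 0.004 m and x of long_sleeve in the frame of column between -0.015 and 0.015 m and y of long_sleeve in the frame of column between 0.075 and 0.105 m and height (world z) of long_sleeve between -0.004 and 0.004 m and x of short_sleeve in the frame of column between 0.075 and 0.105 m and y of short_sleeve in the frame of column between -0.015 and 0.015 m and height (world z) of short_sleeve between -0.004 and 0.004 m and horizontal distance between plug and long_sleeve below 0.008 m and z of plug in the frame of long_sleeve between 0.048 and 0.056 m and angle between each of bearing, long_sleeve, short_sleeve, plug, punch's own z axis and vertical below 0.1 rad and linear speed of each of bearing, long_sleeve, short_sleeve, plug, punch below 0.02 m/s); the robot touches nothing.
It also fails if it takes over 120 s, if anything falls off the work surface, if the arm or the gripper's body presses on something with over 40 N, if the wrist force passes 120 N, or if a joint passes its speed limit or range.

## Working session

There is one attempt and no reset: what is moved stays moved. The work goes in short steps, Python scripts to look and compute and a tool call to move; the robot and the scene stay as the last step left them, time stands still between calls to the robot, and variables do not carry over. Pictures are saved under pics/ and viewed, at most 14 in all, crops included, and the job is handed in when it is done.

Besides the shell and the picture viewer there is one more tool, called by a JSON object that holds its "name" and its "arguments". carry_out: Moves the arm, as the interface text tells. Its arguments: {"type":"object","properties":{"increments":{"type":"array"}},"required":["increments"]}

```bash
ls; mkdir -p pics
python3 - <<'E'
from station import ctrl
import cv2,numpy as np
np.set_printoptions(precision=4,suppress=True)
o=ctrl.get_obs();print(o)
for n in("scene","top"):
    cv2.imwrite(f"pics/{n}0.png",ctrl.get_image(n));print(n,ctrl.camera_info(n))
print(ctrl.camera_info("wrist"))
E
```

```text
pics
{'clock': 0.0, 'qpos': array([-1.424 ,  0.2872,  1.5782,  0.    ,  1.2786, -0.15  ]), 'qvel': array([-0.0002, -0.0001,  0.0005,  0.0011,  0.0004,  0.0014]), 'joint_torque': array([ -0.0002, -40.5978, -29.2628,  -0.0002,   0.0059,   0.    ]), 'ee_pos': array([ 0.1974, -0.6448,  0.2299]), 'eef_rot': array([ 0.989 ,  0.1478,  0.    , -0.0012]), 'contact_force': array([-0.5864, -0.5098,  0.1761]), 'wrist_torque': array([-0.0144, -0.001 , -0.032 ]), 'grasp_force': 0.0, 'width': 0.995908190862057}
scene {'fx': 477.95076684178787, 'fy': 477.95076684178787, 'cx': 277.63987145542313, 'cy': 214.06283998855864, 'R': array([[-0.6101,  0.7922, -0.0153],
       [ 0.6464,  0.4864, -0.5878],
       [-0.4582, -0.3685, -0.8089]]), 't': array([ 0.3038, -0.3152,  1.1954])}
top {'fx': 460.6770418216341, 'fy': 460.6770418216341, 'cx': 280.7336828081956, 'cy': 218.52475231854015, 'R': array([[-0.0079, -1.    ,  0.0049],
       [-0.9917,  0.0072, -0.1285],
       [ 0.1285, -0.0059, -0.9917]]), 't': array([0.003 , 0.5106, 0.8956])}
{'fx': 334.0878952652405, 'fy': 334.0878952652405, 'cx': 281.8375974202544, 'cy': 200.46228743752172, 'T_tool_cam': array([[-0.0002, -0.951 , -0.3092,  0.0812],
       [ 1.    ,  0.0001, -0.0007, -0.0001],
       [ 0.0007, -0.3092,  0.951 , -0.1433],
       [ 0.    ,  0.    ,  0.    ,  1.    ]])}
```

View pics/scene0.png

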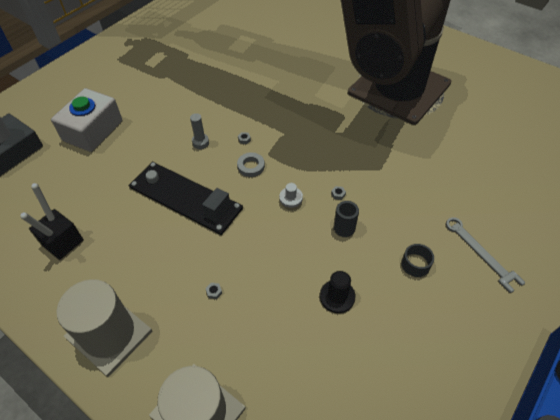

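View pics/top0.png

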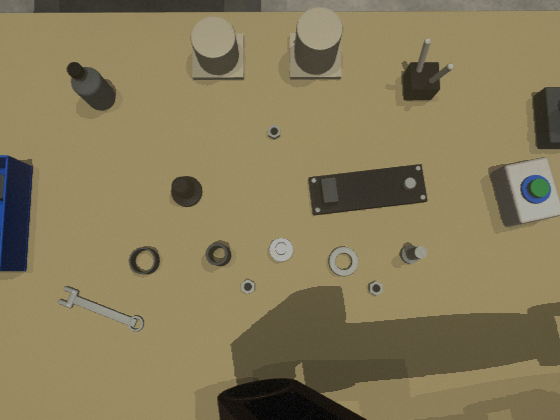

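Scene view: all parts stand clear of each other. In the top view: column (187,191), long sleeve (219,253), short sleeve (145,261), plug (281,250), bearing (343,261), punch foot (410,255), shoe (368,190) with pilot at (410,183) on the right and block at (330,190). I'll refine these next.

```bash
cat > h.py <<'E'
from station import ctrl
import cv2,numpy as np
from scipy.spatial.transform import Rotation as Ro
np.set_printoptions(precision=4,suppress=True)
def cam(n,obs=None):
    c=ctrl.camera_info(n)
    if n!="wrist": return c,c["R"],c["t"]
    T=np.eye(4);T[:3,:3]=Ro.from_quat(obs["eef_rot"]).as_matrix();T[:3,3]=obs["ee_pos"]
    M=np.linalg.inv(T@c["T_tool_cam"]);return c,M[:3,:3],M[:3,3]
def ray(C,uv,z):
    c,R,t=C;d=R.T@[(uv[0]-c["cx"])/c["fx"],(uv[1]-c["cy"])/c["fy"],1];o=-R.T@t
    return (o+d*(z-o[2])/d[2])[:2]
def proj(C,X):
    c,R,t=C;p=R@np.array(X)+t;return np.array([c["fx"]*p[0]/p[2]+c["cx"],c["fy"]*p[1]/p[2]+c["cy"]])
def blobs(im,smax=70,amin=60):
    b=cv2.cvtColor(im,cv2.COLOR_BGR2HSV);i=im.astype(int)
    m=((i[...,2]-i[...,0]<18)).astype(np.uint8)*255
    return m,[k for k in cv2.findContours(m,cv2.RETR_EXTERNAL,cv2.CHAIN_APPROX_NONE)[0] if cv2.contourArea(k)>amin]
E
python3 - <<'E'
from h import *
im=cv2.imread("pics/top0.png");C=cam("top")
m,ks=blobs(im)
for k in ks:
    (x,y),r=cv2.minEnclosingCircle(k);x0,y0,w,h=cv2.boundingRect(k)
    if 100<x<450 and 100<y<310: print((round(x),round(y)),round(r,1),(x0,y0,w,h),ray(C,(x0+w/2-.5,y0+h/2-.5),0))
    if cv2.contourArea(k)>3000: print(cv2.minAreaRect(k), np.array([ray(C,p,.012) for p in cv2.boxPoints(cv2.minAreaRect(k))]))
cr=lambda a:cv2.resize(a[120:310,110:450],None,fx=2.3,fy=2.3,interpolation=cv2.INTER_CUBIC)
cv2.imwrite("pics/crop0.png",cr(im));cv2.imwrite("pics/m0.png",cr(m))
E
```

```text
((291.5, 398.5), (41.0, 147.0), 90.0) [[ 0.1971  0.1252]
 [ 0.1945 -0.1649]
 [ 0.1173 -0.1625]
 [ 0.12    0.1244]]
(375, 288) 6.9 (369, 281, 13, 14) [ 0.3708 -0.1932]
(248, 286) 6.6 (242, 280, 12, 14) [0.375  0.0681]
(343, 261) 14.4 (329, 247, 29, 29) [ 0.4255 -0.1289]
(144, 261) 15.0 (129, 247, 31, 27) [0.4307 0.2813]
(414, 254) 12.9 (401, 245, 26, 18) [ 0.4398 -0.2754]
(218, 254) 12.1 (206, 243, 25, 23) [0.4419 0.1291]
(281, 249) 11.8 (269, 238, 24, 23) [ 0.4512 -0.0001]
(186, 191) 15.4 (172, 177, 30, 30) [0.5735 0.1965]
(368, 189) 59.5 (309, 165, 118, 50) [ 0.5752 -0.1844]
((367.5205383300781, 189.17408752441406), (37.62288284301758, 114.32915496826172), 83.2901611328125) [[ 0.5998 -0.0598]
 [ 0.6268 -0.2984]
 [ 0.5474 -0.3037]
 [ 0.5211 -0.0676]]
((15.999998092651367, 212.99996948242188), (31.999996185302734, 115.99998474121094), 0.0) [[0.4103 0.5684]
 [0.6516 0.5853]
 [0.6512 0.5186]
 [0.4097 0.5038]]
(274, 132) 6.6 (269, 125, 11, 14) [0.7027 0.0118]
((155.0, 6.0), (12.0, 310.0), 90.0) [[ 1.0002  0.6098]
 [ 0.997  -0.0692]
 [ 0.9687 -0.0687]
 [ 0.9721  0.6078]]
```

View pics/crop0.png

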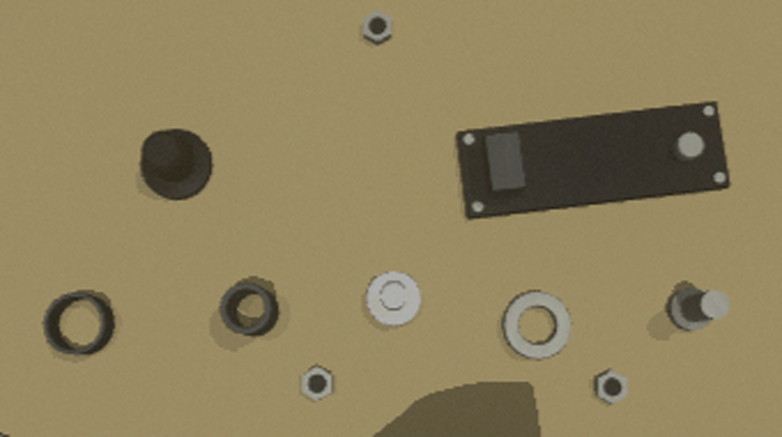

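View pics/m0.png

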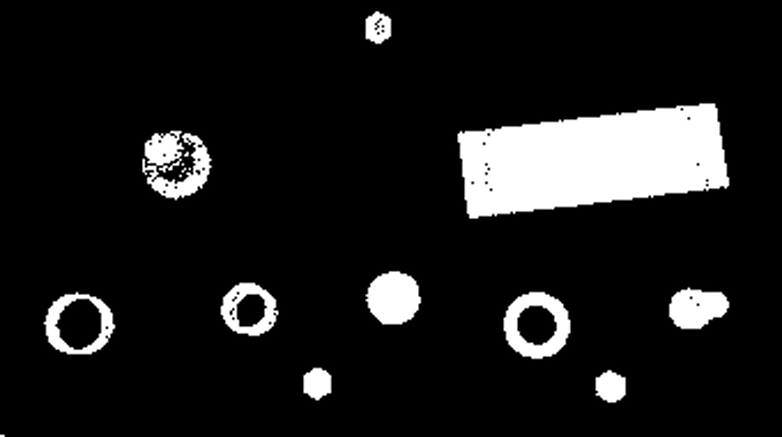

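Crop of the top view (2.3x, offset 110,120): the mask gives clean shapes for every part, with only the column post ragged. I'll move the wrist camera over the shoe side for a closer measurement.

{"name": "carry_out", "arguments": {"increments": [[[-1, 0, 0, 0, 0, 0, 0.93], [-1, 0, 0, 0, 0, 0, 0.93], [-1, 0, 0, 0, 0, 0, 0.93], [-1, 0, 0, 0, 0, 0, 0.92], [-1, 0, 0, 0, 0, 0, 0]]]}}

```text
clock: 0.6
ee_pos: [0.1974, -0.6451, 0.2306]
eef_rot: [1.0, 0.0, -0.0, -0.001]
contact_force: [0.5, -0.2, -0.1]
width: 1.001
grasp_force: 0.0
```

{"name": "carry_out", "arguments": {"increments": [[[-1, 0.074, -0.1056, 0, 0, 0, 0], [-1, 0.074, -0.1056, 0, 0, 0, 0], [-1, 0.074, -0.1056, 0, 0, 0, 0], [-1, 0.074, -0.1056, 0, 0, 0, 0], [-1, 0.074, -0.1056, 0, 0, 0, 0]]]}}

```text
clock: 1.1
ee_pos: [0.309, -0.4856, 0.231]
eef_rot: [1.0, 0.001, -0.0, -0.0]
contact_force: [0.3, -0.6, -0.6]
width: 1.007
grasp_force: 0.0
```

Works as expected. Continue.

{"name": "carry_out", "arguments": {"increments": [[[-1, 0.074, -0.1056, 0, 0, 0, 0], [-1, 0.074, -0.1056, 0, 0, 0, 0], [-1, 0.074, -0.1056, 0, 0, 0, 0], [-1, 0.074, -0.1056, 0, 0, 0, 0], [-1, 0.074, -0.1056, 0, 0, 0, 0]]]}}

```text
clock: 1.6
ee_pos: [0.42, -0.3271, 0.2312]
eef_rot: [1.0, 0.001, -0.0, -0.0]
contact_force: [0.7, 0.2, 0.8]
width: 1.0
grasp_force: 0.0
```

{"name": "carry_out", "arguments": {"increments": [[[-1, 0.074, -0.1056, 0, 0, 0, 0], [-1, 0.074, -0.1056, 0, 0, 0, 0], [-1, 0.074, -0.1056, 0, 0, 0, 0], [-1, 0.074, -0.1056, 0, 0, 0, 0], [-1, 0, 0, 0, 0, 0, 0]]]}}

```text
clock: 2.1
ee_pos: [0.5098, -0.1985, 0.2311]
eef_rot: [1.0, 0.003, 0.0, -0.001]
contact_force: [0.0, -0.7, 0.5]
width: 0.999
grasp_force: 0.0
```

Run:
```python
from h import *
o=ctrl.get_obs();im=ctrl.get_image("wrist");print(o["ee_pos"],o["eef_rot"])
cv2.imwrite("pics/w1.png",im);C=cam("wrist",o)
m,ks=blobs(im,amin=150)
for k in ks:
    x0,y0,w,h=cv2.boundingRect(k);c=(x0+w/2-.5,y0+h/2-.5)
    print((x0,y0,w,h),[ray(C,c,z) for z in(0,.008,.016)])
```

```text
[ 0.5098 -0.1985  0.2311] [ 1.      0.0034  0.0002 -0.0007]
(269, 265, 20, 24) [array([ 0.3674, -0.1939]), array([ 0.3721, -0.194 ]), array([ 0.3769, -0.1941])]
(0, 263, 560, 157) [array([ 0.2674, -0.1956]), array([ 0.2743, -0.1957]), array([ 0.2812, -0.1957])]
(57, 260, 26, 24) [array([0.3725, 0.0711]), array([0.3771, 0.0654]), array([0.3818, 0.0596])]
(199, 212, 50, 49) [array([ 0.423 , -0.1266]), array([ 0.4266, -0.1281]), array([ 0.4302, -0.1296])]
(325, 211, 40, 54) [array([ 0.4221, -0.2744]), array([ 0.4257, -0.2727]), array([ 0.4293, -0.2711])]
(0, 206, 33, 45) [array([0.4317, 0.1248]), array([0.4351, 0.1179]), array([0.4385, 0.111 ])]
(88, 199, 47, 41) [array([0.4442, 0.0076]), array([0.4474, 0.0032]), array([ 0.4505, -0.0012])]
(519, 66, 41, 129) [array([ 0.5528, -0.4801]), array([ 0.5536, -0.4741]), array([ 0.5544, -0.4681])]
(151, 54, 233, 101) [array([ 0.5783, -0.1808]), array([ 0.5786, -0.1811]), array([ 0.5788, -0.1815])]
```

View pics/w1.png

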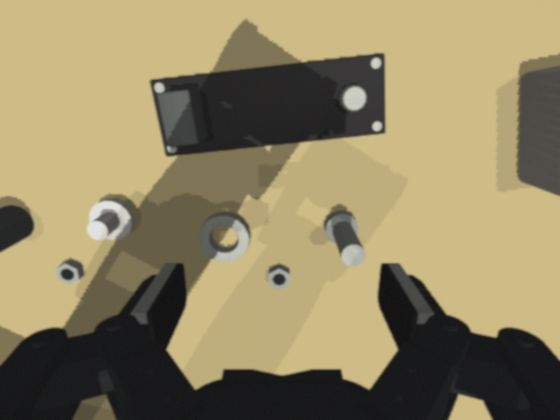

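Wrist view: shoe with pilot top at (354,98), bearing at (224,236), punch foot at (341,221) with top at (352,255), plug disc at (110,219). The fingers show at left and right.

Run:
```python
from h import *
o={"ee_pos":np.array([.5098,-.1985,.2311]),"eef_rot":np.array([1,.0034,.0002,-.0007])}
W=cam("wrist",o);T=cam("top")
w=cv2.imread("pics/w1.png");t=cv2.imread("pics/top0.png")
def bright(im,box,th,amin=20):
    x,y,a,b=box;g=cv2.cvtColor(im,cv2.COLOR_BGR2GRAY)[y:y+b,x:x+a]
    ks=cv2.findContours((g>th).astype(np.uint8),cv2.RETR_EXTERNAL,cv2.CHAIN_APPROX_NONE)[0]
    k=max(ks,key=cv2.contourArea);x0,y0,c,d=cv2.boundingRect(k);return (x+x0+c/2-.5,y+y0+d/2-.5),(c,d)
for n,C,im,b,th,z in[("pilot",W,w,(336,80,36,36),110,.027),("pilot",T,t,(400,173,20,20),110,.027),
  ("ptop",W,w,(335,242,36,26),150,.08),("ptop",T,t,(412,240,18,22),150,.08)]:
    p,s=bright(im,b,th);print(n,p,s,ray(C,p,z))
for C,im in((W,w),(T,t)):
    m,ks=blobs(im);k=[k for k in ks if 3000<cv2.contourArea(k)<30000 and 100<k[:,0,0].mean()<400][0]
    r=cv2.minAreaRect(k);q=np.array([ray(C,p,.012) for p in cv2.boxPoints(r)])
    pts=np.array([ray(C,p[0],.012) for p in k]);rr=cv2.minAreaRect((pts*1000).astype(np.float32));print("plate",rr)
# bearing, plug disc, in top
print("bearing",ray(W,(223.5,236),.008),ray(T,(343,261),.008))
print("plug",ray(T,(280.5,249),.016))
print("short",ray(T,(144,260),.017),"long",ray(T,(218,254),.032))
for X in [(.43,-.275,0),]:print(proj(W,X),proj(T,X))
```

```text
pilot (354.0, 98.0) (25, 25) [ 0.5856 -0.2685]
pilot (410.0, 182.5) (11, 10) [ 0.5839 -0.2668]
ptop (352.5, 254.5) (36, 26) [ 0.4402 -0.2669]
ptop (422.0, 251.0) (7, 9) [ 0.4404 -0.2683]
plate ((575.9946899414062, -184.24386596679688), (78.28313446044922, 236.3427276611328), 6.447096347808838)
plate ((157.22708129882812, -18.979537963867188), (287.7315979003906, 77.21419525146484), 89.46469116210938)
bearing [ 0.4266 -0.1281] [ 0.4252 -0.1278]
plug [ 0.4502 -0.    ]
short [0.43   0.2764] long [0.4402 0.1249]
[345.4184 231.5964] [413.5267 258.2545]
```

{"name": "carry_out", "arguments": {"increments": [[[-1, 0.02, -0.15, 0, 0, 0, 0], [-1, 0.02, -0.15, 0, 0, 0, 0], [-1, 0.02, -0.15, 0, 0, 0, 0], [-1, 0.02, -0.15, 0, 0, 0, 0], [-1, 0.02, -0.15, 0, 0, 0, 0]]]}}

```text
clock: 2.65
ee_pos: [0.538, 0.0234, 0.2313]
eef_rot: [1.0, -0.0, 0.0, 0.0]
contact_force: [1.0, -0.4, -0.3]
width: 0.996
grasp_force: 0.0
```

{"name": "carry_out", "arguments": {"increments": [[[-1, 0, -0.15, 0, 0, 0, 0], [-1, 0, -0.15, 0, 0, 0, 0], [-1, 0, -0.15, 0, 0, 0, 0], [-1, 0, 0, 0, 0, 0, 0], [-1, 0, 0, 0, 0, 0, 0]]]}}

```text
clock: 3.15
ee_pos: [0.5381, 0.1578, 0.231]
eef_rot: [1.0, 0.001, -0.0, 0.0]
contact_force: [-0.5, -0.0, 0.1]
width: 0.999
grasp_force: 0.0
```

Run:
```python
from h import *
o=ctrl.get_obs();im=ctrl.get_image("wrist");print(o["ee_pos"],o["eef_rot"])
cv2.imwrite("pics/w2.png",im);C=cam("wrist",o)
m,ks=blobs(im,amin=150)
for k in ks:
    x0,y0,w,h=cv2.boundingRect(k);c=(x0+w/2-.5,y0+h/2-.5)
    print((x0,y0,w,h),[ray(C,c,z) for z in(0,.005,.017,.032)])
```

```text
[0.5381 0.1578 0.231 ] [ 1.      0.0009 -0.0002  0.0005]
(545, 285, 15, 23) [array([ 0.3673, -0.1929]), array([ 0.3707, -0.1882]), array([ 0.3787, -0.177 ]), array([ 0.3888, -0.1629])]
(344, 281, 22, 24) [array([0.3721, 0.0642]), array([0.3755, 0.0654]), array([0.3834, 0.0685]), array([0.3933, 0.0722])]
(491, 235, 55, 47) [array([ 0.4222, -0.1366]), array([ 0.4249, -0.1326]), array([ 0.4312, -0.1232]), array([ 0.4391, -0.1113])]
(0, 233, 560, 187) [array([0.32  , 0.1613]), array([0.324 , 0.1612]), array([0.3336, 0.1612]), array([0.3456, 0.1611])]
(294, 229, 42, 60) [array([0.4211, 0.1175]), array([0.4238, 0.1181]), array([0.4301, 0.1194]), array([0.4381, 0.121 ])]
(397, 223, 43, 42) [array([ 0.4419, -0.0091]), array([ 0.4443, -0.0069]), array([ 0.45  , -0.0015]), array([0.4571, 0.0052])]
(221, 105, 57, 59) [array([0.5746, 0.1949]), array([0.5752, 0.1944]), array([0.5766, 0.1933]), array([0.5784, 0.1918])]
(481, 102, 79, 79) [array([ 0.5674, -0.1067]), array([ 0.5681, -0.1032]), array([ 0.5698, -0.0947]), array([ 0.5719, -0.084 ])]
(419, 0, 31, 20) [array([0.6971, 0.0076]), array([0.6961, 0.0096]), array([0.6936, 0.0145]), array([0.6905, 0.0205])]
```

View pics/w2.png

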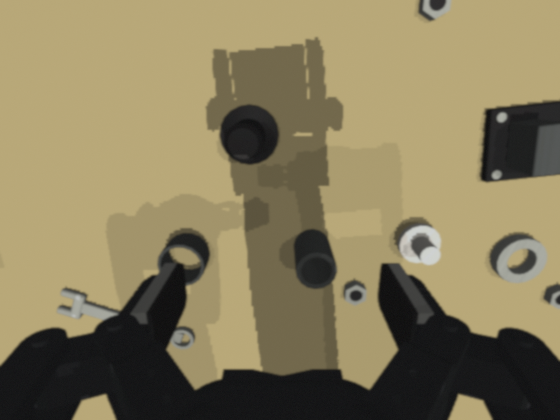

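Wrist view 2: column flange at (249,134), long sleeve at (315,259), short sleeve at (184,258), plug disc at (419,242). 

Agreed positions:

| Thing | x, y (m) |
|---|---|
| column | (.574, .194) |
| long sleeve | (.439, .122) |
| short sleeve | (.430, .276) |
| plug | (.450, -.001) |
| bearing | (.426, -.128) |
| punch | (.440, -.268) |
| pilot | (.585, -.268) |
| midway | (.576, -.184) |

The long sleeve goes first.

{"name": "carry_out", "arguments": {"increments": [[[-1, -0.109, 0.04, 0.1, 0, 0, 0], [-1, -0.109, 0.04, 0.1, 0, 0, 0], [-1, -0.11, 0.04, 0.1, 0, 0, 0], [-1, 0, 0, 0.1, 0, 0, 0], [-1, 0, 0, 0.1, 0, 0, 0]]]}}

```text
clock: 3.7
ee_pos: [0.439, 0.1199, 0.0804]
eef_rot: [1.0, -0.002, 0.0, 0.0]
contact_force: [-0.1, -0.6, 0.4]
width: 1.002
grasp_force: 0.0
```

{"name": "carry_out", "arguments": {"increments": [[[-1, 0, 0, 0.1, 0, 0, 0], [-1, 0, 0, 0.1, 0, 0, 0], [-1, 0, 0, 0, 0, 0, 0], [0.6, 0, 0, 0, 0, 0, 0], [0.6, 0, 0, 0, 0, 0, 0]]]}}

```text
clock: 4.2
ee_pos: [0.4416, 0.1214, 0.0231]
eef_rot: [1.0, -0.001, 0.002, -0.0]
contact_force: [-0.3, 0.3, 0.3]
width: 0.694
grasp_force: 0.0
```

{"name": "carry_out", "arguments": {"increments": [[[0.6, 0, 0, 0, 0, 0, 0], [0.6, 0, 0, 0, 0, 0, 0], [0.6, 0, 0, 0, 0, 0, 0], [0.6, 0, 0, 0, 0, 0, 0], [0.6, 0, 0, 0, 0, 0, 0]]]}}

```text
clock: 4.7
ee_pos: [0.4417, 0.1217, 0.0235]
eef_rot: [1.0, 0.0, 0.002, 0.001]
contact_force: [-0.8, -2.9, 6.1]
width: 0.505
grasp_force: 60.9
```

{"name": "carry_out", "arguments": {"increments": [[[0.6, 0, 0, -0.08, 0, 0, 0], [0.6, 0, 0, -0.08, 0, 0, 0], [0.6, 0, -0.13, -0.05, 0, 0, 0], [0.6, 0, -0.13, 0, 0, 0, 0], [0.6, 0, -0.14, 0, 0, 0, 0]]]}}

```text
clock: 5.2
ee_pos: [0.4399, 0.2432, 0.0853]
eef_rot: [1.0, -0.001, 0.001, -0.0]
contact_force: [0.8, -1.2, -4.2]
width: 0.502
grasp_force: 62.7
```

{"name": "carry_out", "arguments": {"increments": [[[0.6, 0, -0.14, 0, 0, 0, 0], [0.6, 0.14, 0, 0, 0, 0, 0], [0.6, 0.15, 0, 0, 0, 0, 0], [0.6, 0.155, 0, 0, 0, 0, 0], [0.6, 0, 0, 0, 0, 0, 0]]]}}

```text
clock: 5.7
ee_pos: [0.5784, 0.2837, 0.0842]
eef_rot: [1.0, -0.001, 0.002, -0.0]
contact_force: [0.2, 0.1, -3.6]
width: 0.499
grasp_force: 62.9
```

{"name": "carry_out", "arguments": {"increments": [[[0.6, 0, 0, 0.06, 0, 0, 0], [0.6, 0, 0, 0.06, 0, 0, 0], [0.6, 0, 0, 0.05, 0, 0, 0], [0.6, 0, 0, 0.02, 0, 0, 0], [0.6, 0, 0, 0, 0, 0, 0]]]}}

```text
clock: 6.2
ee_pos: [0.5718, 0.2838, 0.0257]
eef_rot: [1.0, 0.0, -0.002, 0.0]
contact_force: [-0.0, 0.6, -3.6]
width: 0.499
grasp_force: 62.9
```

{"name": "carry_out", "arguments": {"increments": [[[0.6, 0.01, 0, 0.005, 0, 0, 0], [0.6, 0, 0, 0.003, 0, 0, 0], [0.6, 0, 0, 0, 0, 0, 0], [-0.4, 0, 0, 0, 0, 0, 0], [-0.4, 0, 0, 0, 0, 0, 0]]]}}

```text
clock: 6.7
ee_pos: [0.5775, 0.2844, 0.0265]
eef_rot: [1.0, 0.0, 0.001, -0.0]
contact_force: [1.1, 0.0, -0.7]
width: 0.702
grasp_force: 0.0
```

{"name": "carry_out", "arguments": {"increments": [[[-0.4, 0, 0, 0, 0, 0, 0], [-0.4, 0, 0, -0.1, 0, 0, 0], [-0.4, 0, 0, -0.16, 0, 0, 0], [-0.4, 0, 0, -0.16, 0, 0, 0], [-1, 0, 0, 0, 0, 0, 0]]]}}

```text
clock: 7.2
ee_pos: [0.5816, 0.2858, 0.1614]
eef_rot: [1.0, 0.0, 0.009, -0.003]
contact_force: [0.3, 0.2, 1.2]
width: 0.853
grasp_force: 0.0
```

Run:
```python
from h import *
o=ctrl.get_obs();im=ctrl.get_image("top");print(o["ee_pos"],o["width"])
cv2.imwrite("pics/t3.png",im[120:310,100:380])
```

```text
[0.5816 0.2858 0.1614] 0.85287721437047
```

{"name": "carry_out", "arguments": {"increments": [[[-1, -0.16, 0.01, 0, 0, 0, 0], [-1, -0.16, 0.01, 0, 0, 0, 0], [-1, -0.165, 0.01, 0, 0, 0, 0], [-1, 0, 0, 0.13, 0, 0, 0], [-1, 0, 0, 0.13, 0, 0, 0]]]}}

```text
clock: 7.75
ee_pos: [0.4302, 0.2755, 0.0737]
eef_rot: [1.0, 0.001, 0.002, -0.001]
contact_force: [0.3, 0.3, -0.3]
width: 0.998
grasp_force: 0.0
```

{"name": "carry_out", "arguments": {"increments": [[[-1, 0, 0, 0.1, 0, 0, 0], [-1, 0, 0, 0.1, 0, 0, 0], [-1, 0, 0, 0.05, 0, 0, 0], [-1, 0, 0, 0.02, 0, 0, 0], [-1, 0, 0, 0, 0, 0, 0]]]}}

```text
clock: 8.25
ee_pos: [0.4297, 0.2746, -0.0094]
eef_rot: [1.0, -0.0, -0.001, 0.001]
contact_force: [0.5, -0.8, 0.0]
width: 0.997
grasp_force: 0.0
```

Run:
```python
from h import *
o=ctrl.get_obs();im=ctrl.get_image("wrist");print(o["ee_pos"],o["eef_rot"])
cv2.imwrite("pics/w3.png",im)
```

```text
[ 0.4297  0.2746 -0.0094] [ 1.     -0.     -0.0014  0.0006]
```

View pics/w3.png

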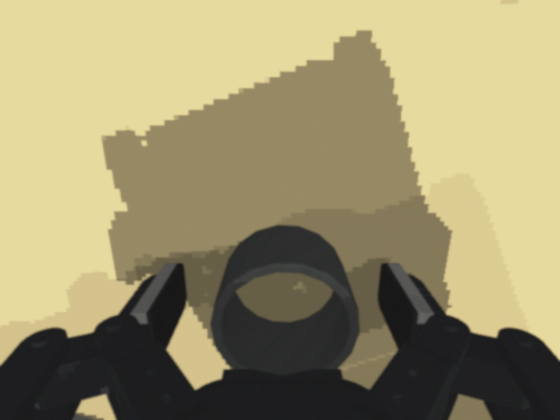

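Wrist view 3: the short sleeve (centre near 285,300) stands between the open pads (x 185 and 380). Raise a little, since the pads swing forward, and close.

{"name": "carry_out", "arguments": {"increments": [[[-1, 0, 0, -0.035, 0, 0, 0], [0.5, 0, 0, 0, 0, 0, 0], [0.5, 0, 0, 0, 0, 0, 0], [0.5, 0, 0, 0, 0, 0, 0], [0.5, 0, 0, 0, 0, 0, 0]]]}}

```text
clock: 8.8
ee_pos: [0.432, 0.2754, 0.0042]
eef_rot: [1.0, 0.0, 0.001, -0.0]
contact_force: [-1.9, -0.1, 8.3]
width: 0.604
grasp_force: 62.8
```

{"name": "carry_out", "arguments": {"increments": [[[0.5, 0, 0, 0, 0, 0, 0], [0.5, 0, 0, -0.1, 0, 0, 0], [0.5, 0, 0, -0.12, 0, 0, 0], [0.5, 0, 0, -0.13, 0, 0, 0], [0.5, 0, 0, -0.1, 0, 0, 0]]]}}

```text
clock: 9.3
ee_pos: [0.431, 0.2751, 0.1395]
eef_rot: [1.0, 0.0, 0.001, -0.0]
contact_force: [0.7, 0.2, -0.6]
width: 0.606
grasp_force: 63.5
```

Run:
```python
from h import *
o=ctrl.get_obs();im=ctrl.get_image("wrist");print(o["ee_pos"],o["eef_rot"]);C=cam("wrist",o)
cv2.imwrite("pics/w4.png",im)
m,ks=blobs(im,amin=150)
for k in ks:
    x0,y0,w,h=cv2.boundingRect(k);c=(x0+w/2-.5,y0+h/2-.5)
    print((x0,y0,w,h),[ray(C,c,z) for z in(0,.008,.032)])
```

```text
[0.431  0.2751 0.1395] [ 1.      0.      0.0008 -0.0003]
(496, 233, 37, 33) [array([0.3727, 0.0595]), array([0.3767, 0.0656]), array([0.3885, 0.0839])]
(0, 218, 560, 202) [array([0.2956, 0.2785]), array([0.3017, 0.2784]), array([0.32  , 0.2782])]
(351, 0, 95, 49) [array([0.5613, 0.1878]), array([0.5599, 0.1903]), array([0.5557, 0.1978])]
(238, 0, 61, 33) [array([0.5667, 0.2865]), array([0.5652, 0.2862]), array([0.5605, 0.2853])]
```

View pics/w4.png

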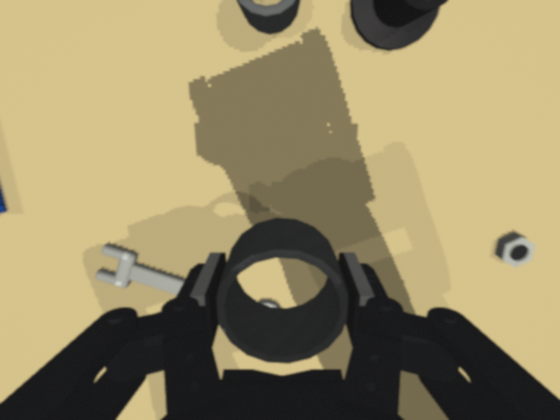

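Wrist view 4: the short sleeve is held level between the pads, and the long sleeve stands (268,10) left of the column (398,20). Carry it behind the column.

{"name": "carry_out", "arguments": {"increments": [[[0.5, 0.13, 0.045, 0, 0, 0, 0], [0.5, 0.13, 0.045, 0, 0, 0, 0], [0.5, 0.13, 0.045, 0, 0, 0, 0], [0.5, 0.13, 0.045, 0, 0, 0, 0], [0.5, 0.13, 0.045, 0, 0, 0, 0]]]}}

```text
clock: 9.85
ee_pos: [0.6267, 0.2068, 0.1363]
eef_rot: [1.0, -0.0, -0.001, 0.0]
contact_force: [-0.1, 0.5, -0.8]
width: 0.607
grasp_force: 63.5
```

{"name": "carry_out", "arguments": {"increments": [[[0.5, 0.13, 0.045, 0, 0, 0, 0], [0.5, 0, 0, 0, 0, 0, 0], [0.5, 0, 0, 0.12, 0, 0, 0], [0.5, 0, 0, 0.12, 0, 0, 0], [0.5, 0, 0, 0.1, 0, 0, 0]]]}}

```text
clock: 10.35
ee_pos: [0.6629, 0.1941, 0.0325]
eef_rot: [1.0, -0.0, -0.002, 0.0]
contact_force: [-0.4, 0.6, -1.6]
width: 0.608
grasp_force: 63.5
```

{"name": "carry_out", "arguments": {"increments": [[[0.5, 0, 0, 0.05, 0, 0, 0], [0.5, 0, 0, 0.03, 0, 0, 0], [0.5, 0, 0, 0.02, 0, 0, 0], [0.5, 0, 0, 0, 0, 0, 0], [0.5, 0, 0, 0, 0, 0, 0]]]}}

```text
clock: 10.85
ee_pos: [0.666, 0.1943, 0.0072]
eef_rot: [1.0, 0.0, 0.001, -0.0]
contact_force: [-1.0, 1.1, -0.4]
width: 0.609
grasp_force: 63.5
```

{"name": "carry_out", "arguments": {"increments": [[[0.5, 0, 0, 0.005, 0, 0, 0], [0.5, 0, 0, 0.003, 0, 0, 0], [0.5, 0, 0, 0, 0, 0, 0], [-0.7, 0, 0, 0, 0, 0, 0], [-0.7, 0, 0, 0, 0, 0, 0]]]}}

```text
clock: 11.35
ee_pos: [0.6651, 0.1941, 0.0033]
eef_rot: [1.0, 0.0, 0.0, -0.0]
contact_force: [-0.1, 0.0, -0.6]
width: 0.847
grasp_force: 0.0
```

{"name": "carry_out", "arguments": {"increments": [[[-0.7, 0, 0, 0, 0, 0, 0], [-0.7, 0, 0, -0.1, 0, 0, 0], [-0.7, 0, 0, -0.15, 0, 0, 0], [-0.7, 0, 0, -0.15, 0, 0, 0], [-0.7, 0, 0, -0.15, 0, 0, 0]]]}}

```text
clock: 11.85
ee_pos: [0.6645, 0.194, 0.1694]
eef_rot: [1.0, -0.0, -0.0, 0.0]
contact_force: [0.5, -0.1, 1.3]
width: 0.85
grasp_force: 0.0
```

{"name": "carry_out", "arguments": {"increments": [[[0, -0.1, 0.12, -0.05, 0, 0, 0], [0, -0.12, 0.11, 0, 0, 0, 0], [0, -0.12, 0.11, 0, 0, 0, 0], [0, -0.12, 0.1, 0, 0, 0, 0], [0, -0.12, 0.1, 0, 0, 0, 0]]]}}

```text
clock: 12.35
ee_pos: [0.4892, 0.0311, 0.183]
eef_rot: [1.0, 0.0, 0.0, 0.0]
contact_force: [0.1, -1.3, 0.1]
width: 0.5
grasp_force: 0.0
```

Run:
```python
from h import *
o=ctrl.get_obs();im=ctrl.get_image("wrist");print(o["ee_pos"],o["eef_rot"]);C=cam("wrist",o)
cv2.imwrite("pics/w5.png",im)
m,ks=blobs(im,amin=150)
for k in ks:
    x0,y0,w,h=cv2.boundingRect(k);c=(x0+w/2-.5,y0+h/2-.5)
    print((x0,y0,w,h),[ray(C,c,z) for z in(.005,.017,.032)])
```

```text
[0.4892 0.0311 0.183 ] [1.     0.0002 0.0002 0.0001]
(0, 309, 74, 37) [array([0.3123, 0.315 ]), array([0.3219, 0.3044]), array([0.3339, 0.2912])]
(476, 272, 29, 26) [array([ 0.3687, -0.1973]), array([ 0.3762, -0.1887]), array([ 0.3856, -0.178 ])]
(240, 268, 24, 27) [array([0.3729, 0.0652]), array([0.3803, 0.064 ]), array([0.3895, 0.0624])]
(0, 251, 560, 169) [array([0.3013, 0.0346]), array([0.3113, 0.0345]), array([0.3239, 0.0344])]
(409, 212, 61, 55) [array([ 0.4234, -0.1332]), array([ 0.4289, -0.127 ]), array([ 0.4357, -0.1193])]
(293, 197, 48, 48) [array([ 0.4442, -0.0038]), array([ 0.4489, -0.0025]), array([ 0.4548, -0.0008])]
(0, 64, 31, 47) [array([0.5745, 0.2751]), array([0.5743, 0.266 ]), array([0.5741, 0.2547])]
(43, 54, 98, 69) [array([0.5736, 0.2055]), array([0.5735, 0.1991]), array([0.5734, 0.191 ])]
(389, 38, 171, 106) [array([ 0.5716, -0.1435]), array([ 0.5715, -0.137 ]), array([ 0.5715, -0.1288])]
(63, 0, 50, 11) [array([0.6405, 0.1972]), array([0.6379, 0.191 ]), array([0.6346, 0.1833])]
```

View pics/w5.png

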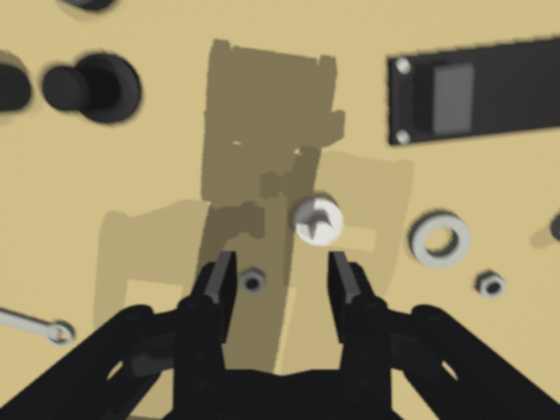

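Wrist view 5: plug disc centre at (317,221), bearing at (440,240), and the gripper half open. The plug is at about (.449, -.002). Go and grip its knob.

{"name": "carry_out", "arguments": {"increments": [[[0, -0.07, 0.055, 0, 0, 0, 0], [0, -0.07, 0.057, 0.05, 0, 0, 0], [0, 0, 0, 0.12, 0, 0, 0], [0, 0, 0, 0.12, 0, 0, 0], [0, 0, 0, 0.1, 0, 0, 0]]]}}

```text
clock: 12.9
ee_pos: [0.4483, -0.0016, 0.0648]
eef_rot: [1.0, -0.0, 0.0, 0.0]
contact_force: [0.8, 0.1, 0.0]
width: 0.497
grasp_force: 0.0
```

{"name": "carry_out", "arguments": {"increments": [[[0, 0, 0, 0.08, 0, 0, 0], [0, 0, 0, 0.04, 0, 0, 0], [0, 0, 0, 0.01, 0, 0, 0], [0, 0, 0, 0, 0, 0, 0], [0, 0, 0, 0, 0, 0, 0]]]}}

```text
clock: 13.4
ee_pos: [0.4501, -0.0018, 0.0284]
eef_rot: [1.0, 0.0, 0.001, 0.0]
contact_force: [-0.2, 0.5, 0.2]
width: 0.498
grasp_force: 0.0
```

{"name": "carry_out", "arguments": {"increments": [[[0.9, 0, 0, 0, 0, 0, 0], [0.9, 0, 0, 0, 0, 0, 0], [0.9, 0, 0, 0, 0, 0, 0], [0.9, 0, 0, 0, 0, 0, 0], [0.9, 0, 0, 0, 0, 0, 0]]]}}

```text
clock: 13.9
ee_pos: [0.45, -0.0018, 0.0283]
eef_rot: [1.0, -0.0, 0.001, 0.0]
contact_force: [-0.4, -0.2, 5.2]
width: 0.23
grasp_force: 58.6
```

{"name": "carry_out", "arguments": {"increments": [[[0.9, 0, 0, -0.05, 0, 0, 0], [0.9, 0, 0, -0.12, 0, 0, 0], [0.9, 0, 0, -0.12, 0, 0, 0], [0.9, 0, 0, -0.08, 0, 0, 0], [0.9, 0, 0, 0, 0, 0, 0]]]}}

```text
clock: 14.4
ee_pos: [0.4513, -0.002, 0.1417]
eef_rot: [1.0, 0.0, 0.004, 0.001]
contact_force: [1.0, 0.4, -0.2]
width: 0.232
grasp_force: 59.0
```

Run:
```python
from h import *
o=ctrl.get_obs();im=ctrl.get_image("top");print(o["ee_pos"]);C=cam("top")
m,ks=blobs(im)
for k in ks:
    x0,y0,w,h=cv2.boundingRect(k);c=(x0+w/2-.5,y0+h/2-.5)
    if 100<x0<220 and 100<y0<280:print((x0,y0,w,h),[ray(C,c,z) for z in(.005,.017,.032)])
w=ctrl.get_image("wrist")
cr=cv2.resize(im[110:280,100:330],None,fx=2.4,fy=2.4,interpolation=cv2.INTER_CUBIC)
cv2.imwrite("pics/t6.png",np.hstack([cr[:400],cv2.resize(w[150:420,200:360],(237,400))])[:, :800])
```

```text
[ 0.4513 -0.002   0.1417]
(172, 178, 30, 28) [array([0.5726, 0.1955]), array([0.5703, 0.1931]), array([0.5674, 0.19  ])]
(124, 175, 28, 27) [array([0.5807, 0.298 ]), array([0.5783, 0.2943]), array([0.5754, 0.2896])]
(172, 134, 27, 28) [array([0.6673, 0.2004]), array([0.6638, 0.1979]), array([0.6594, 0.1948])]
```

View pics/t6.png

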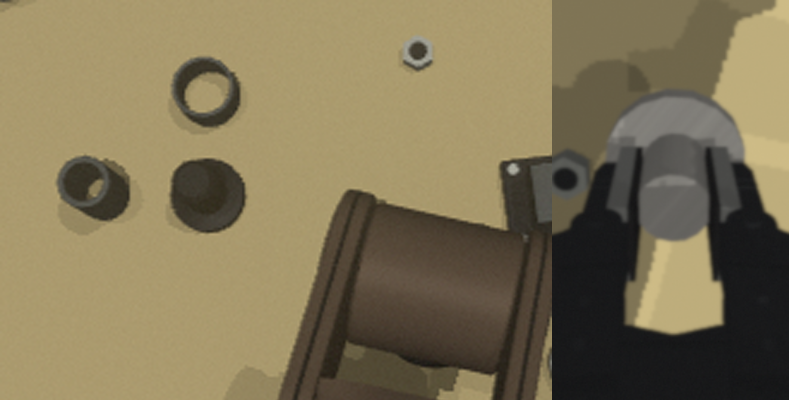

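Combined view: in the top crop the long sleeve (rim at 83,180) is left of the column (207,195) and the short sleeve (206,92) is behind it. On the right, the plug hangs straight, with its knob between the pads. I'll move near the long sleeve and measure its rim.

{"name": "carry_out", "arguments": {"increments": [[[0.9, 0.02, -0.159, -0.02, 0, 0, 0], [0.9, 0.02, -0.159, -0.02, 0, 0, 0], [0.9, 0.02, -0.159, 0, 0, 0, 0], [0.9, 0.02, -0.159, 0, 0, 0, 0], [0.9, 0.02, -0.159, 0, 0, 0, 0]]]}}

```text
clock: 15.0
ee_pos: [0.4771, 0.2384, 0.1469]
eef_rot: [1.0, 0.0, -0.002, 0.001]
contact_force: [1.6, -0.1, -1.5]
width: 0.234
grasp_force: 59.1
```

{"name": "carry_out", "arguments": {"increments": [[[0.9, 0, -0.159, 0, 0, 0, 0], [0.9, 0, 0, 0, 0, 0, 0], [0.9, 0, 0, 0, 0, 0, 0], [0.9, 0, 0, 0, 0, 0, 0], [0.9, 0, 0, 0, 0, 0, 0]]]}}

```text
clock: 15.5
ee_pos: [0.4785, 0.2832, 0.1489]
eef_rot: [1.0, -0.001, -0.001, 0.0]
contact_force: [0.5, -1.0, -1.6]
width: 0.233
grasp_force: 59.4
```

Run:
```python
from h import *
o=ctrl.get_obs();im=ctrl.get_image("wrist");print(repr(o["ee_pos"]),repr(o["eef_rot"]));C=cam("wrist",o)
cv2.imwrite("pics/w7.png",im)
p=proj(C,(.575,.284,.064));print(p)
x,y=(p-60).astype(int).clip(0);cv2.imwrite("pics/w7c.png",cv2.resize(im[y:y+120,x:x+120],None,fx=4,fy=4));print(x,y)
```

```text
array([0.4785, 0.2832, 0.1489]) array([ 1.    , -0.0009, -0.0009,  0.0005])
[281.5211  65.9849]
221 5
```

View pics/w7c.png

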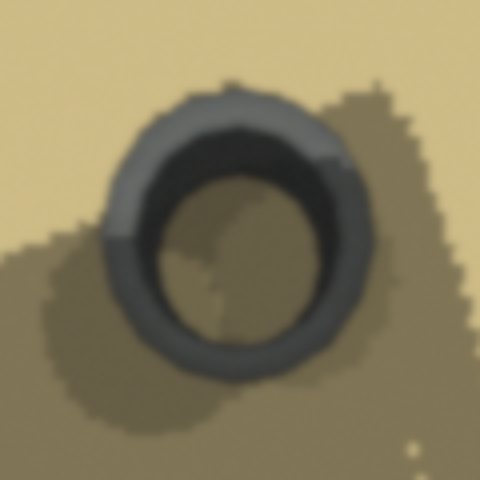

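The crop shows the long sleeve's rim centred at about (237,235), so full-image (280,63), which puts the sleeve at about (.577, .285). Move over it.

{"name": "carry_out", "arguments": {"increments": [[[0.9, 0.11, -0.005, 0, 0, 0, 0], [0.9, 0.11, 0, 0, 0, 0, 0], [0.9, 0.11, 0, 0, 0, 0, 0], [0.9, 0, 0, 0.08, 0, 0, 0], [0.9, 0, 0, 0.06, 0, 0, 0]]]}}

```text
clock: 16.05
ee_pos: [0.5793, 0.2846, 0.1076]
eef_rot: [1.0, -0.001, 0.0, -0.0]
contact_force: [-1.7, 0.9, -1.3]
width: 0.232
grasp_force: 59.3
```

{"name": "carry_out", "arguments": {"increments": [[[0.9, 0, 0, 0.01, 0, 0, 0], [0.9, 0, 0, 0, 0, 0, 0], [0.9, 0, 0, 0, 0, 0, 0], [0.9, 0, 0, 0, 0, 0, 0], [0.9, 0, 0, 0, 0, 0, 0]]]}}

```text
clock: 16.55
ee_pos: [0.5784, 0.2864, 0.1064]
eef_rot: [1.0, 0.0, 0.001, -0.0]
contact_force: [0.2, -0.1, -1.5]
width: 0.233
grasp_force: 59.3
```

{"name": "carry_out", "arguments": {"increments": [[[0.9, 0, 0.003, 0.02, 0, 0, 0], [0.9, 0, 0, 0.02, 0, 0, 0], [0.9, 0, 0, 0.02, 0, 0, 0], [0.9, 0, 0, 0, 0, 0, 0], [0.9, 0, 0, 0, 0, 0, 0]]]}}

```text
clock: 17.05
ee_pos: [0.5775, 0.2852, 0.0864]
eef_rot: [1.0, -0.0, -0.001, 0.0]
contact_force: [-1.5, 0.7, -1.5]
width: 0.234
grasp_force: 59.3
```

{"name": "carry_out", "arguments": {"increments": [[[0.9, 0, 0, 0.01, 0, 0, 0], [0.9, 0, 0, 0.008, 0, 0, 0], [0.9, 0, 0, 0.006, 0, 0, 0], [0.9, 0, 0, 0, 0, 0, 0], [0.9, 0, 0, 0, 0, 0, 0]]]}}

```text
clock: 17.55
ee_pos: [0.5781, 0.2854, 0.0806]
eef_rot: [1.0, 0.0, 0.0, -0.0]
contact_force: [-0.8, -0.4, 3.2]
width: 0.233
grasp_force: 59.6
```

Stub is in the bore and touching its seat. Release, lift and head to the bearing.

{"name": "carry_out", "arguments": {"increments": [[[0.2, 0, 0, 0, 0, 0, 0], [0.2, 0, 0, 0, 0, 0, 0], [0.2, 0, 0, 0, 0, 0, 0], [0.2, 0, 0, -0.08, 0, 0, 0], [0.2, 0, 0, -0.15, 0, 0, 0]]]}}

```text
clock: 18.05
ee_pos: [0.5748, 0.2842, 0.1443]
eef_rot: [1.0, -0.0, -0.005, 0.002]
contact_force: [1.1, -0.2, -0.7]
width: 0.402
grasp_force: 0.0
```

{"name": "carry_out", "arguments": {"increments": [[[0.2, 0, 0, -0.1, 0, 0, 0], [-1, -0.05, 0.15, -0.05, 0, 0, 0], [-1, -0.05, 0.15, 0, 0, 0, 0], [-1, -0.05, 0.15, 0, 0, 0, 0], [-1, -0.05, 0.15, 0, 0, 0, 0]]]}}

```text
clock: 18.55
ee_pos: [0.5171, 0.1039, 0.194]
eef_rot: [1.0, 0.0, 0.0, 0.0]
contact_force: [1.0, -0.6, -0.6]
width: 1.0
grasp_force: 0.0
```

{"name": "carry_out", "arguments": {"increments": [[[-1, -0.05, 0.15, 0, 0, 0, 0], [-1, -0.05, 0.15, 0, 0, 0, 0], [-1, -0.05, 0.15, 0, 0, 0, 0], [-1, -0.05, 0.15, 0, 0, 0, 0], [-1, -0.05, 0.15, 0, 0, 0, 0]]]}}

```text
clock: 19.05
ee_pos: [0.442, -0.1213, 0.194]
eef_rot: [1.0, 0.0, 0.0, 0.0]
contact_force: [0.7, -0.5, 0.3]
width: 1.002
grasp_force: 0.0
```

Run:
```python
from h import *
o=ctrl.get_obs();im=ctrl.get_image("wrist");print(repr(o["ee_pos"]),repr(o["eef_rot"]));C=cam("wrist",o)
cv2.imwrite("pics/w8.png",im)
m,ks=blobs(im,amin=150)
for k in ks:
    x0,y0,w,h=cv2.boundingRect(k);c=(x0+w/2-.5,y0+h/2-.5)
    print((x0,y0,w,h),[ray(C,c,z) for z in(.008,.012)])
t=ctrl.get_image("top");cv2.imwrite("pics/t8.png",np.hstack([im[:, :400],cv2.resize(t[110:280,100:270],(400,420))[:400] if 0 else cv2.resize(t[110:280,100:270],(400,420))]))
```

```text
array([ 0.442 , -0.1213,  0.194 ]) array([1.    , 0.0002, 0.0005, 0.0003])
(0, 263, 560, 157) [array([ 0.2388, -0.1177]), array([ 0.2422, -0.1178])]
(341, 227, 24, 27) [array([ 0.3713, -0.1967]), array([ 0.3732, -0.1957])]
(98, 223, 27, 26) [array([0.3765, 0.0628]), array([0.3783, 0.0606])]
(263, 163, 58, 58) [array([ 0.4258, -0.1304]), array([ 0.427 , -0.1303])]
(409, 161, 70, 53) [array([ 0.4306, -0.2859]), array([ 0.4318, -0.2839])]
(218, 0, 275, 93) [array([ 0.5625, -0.1864]), array([ 0.562 , -0.1856])]
```

View pics/t8.png

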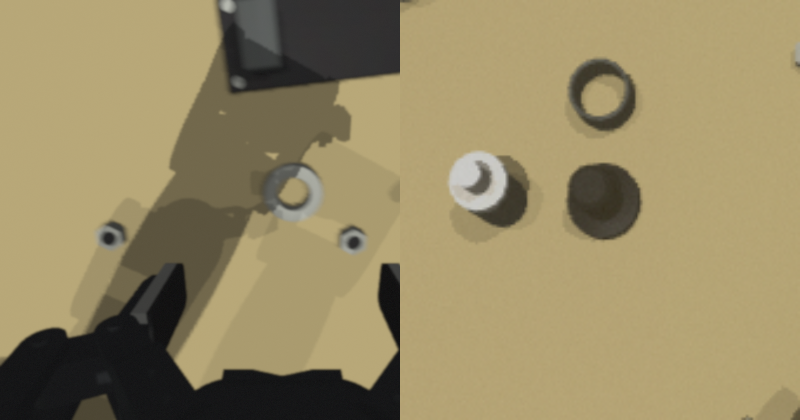

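Wrist view left: bearing at (292,191). Top crop right: the plug is seated on the long sleeve (478,180). Descend on the bearing.

{"name": "carry_out", "arguments": {"increments": [[[-1, -0.027, 0.015, 0.1, 0, 0, 0], [-1, -0.027, 0.014, 0.14, 0, 0, 0], [-1, 0, 0, 0.14, 0, 0, 0], [-1, 0, 0, 0.14, 0, 0, 0], [-1, 0, 0, 0.09, 0, 0, 0]]]}}

```text
clock: 19.65
ee_pos: [0.4251, -0.1269, 0.008]
eef_rot: [1.0, 0.0, -0.002, -0.001]
contact_force: [0.6, -0.5, -0.5]
width: 1.001
grasp_force: 0.0
```

{"name": "carry_out", "arguments": {"increments": [[[-1, 0, 0, 0.03, 0, 0, 0], [-1, 0, 0, 0.02, 0, 0, 0], [-1, 0, 0, 0, 0, 0, 0], [0.4, 0, 0, 0, 0, 0, 0], [0.4, 0, 0, 0, 0, 0, 0]]]}}

```text
clock: 20.15
ee_pos: [0.4281, -0.1294, -0.0023]
eef_rot: [1.0, 0.0, 0.002, 0.001]
contact_force: [-7.1, 5.7, 41.9]
width: 0.692
grasp_force: 46.4
```

{"name": "carry_out", "arguments": {"increments": [[[0.4, 0, 0, 0, 0, 0, 0], [0.4, 0, 0, 0, 0, 0, 0], [0.4, 0, 0, 0, 0, 0, 0], [0.4, 0, 0, 0, 0, 0, 0], [0.4, 0, 0, 0, 0, 0, 0]]]}}

```text
clock: 20.65
ee_pos: [0.4281, -0.1293, -0.0017]
eef_rot: [1.0, 0.0, 0.001, 0.001]
contact_force: [-2.4, 0.6, 7.8]
width: 0.681
grasp_force: 62.0
```

{"name": "carry_out", "arguments": {"increments": [[[0.4, 0, 0, -0.05, 0, 0, 0], [0.4, 0, 0, -0.1, 0, 0, 0], [0.4, 0.05, 0.05, -0.15, 0, 0, 0], [0.4, 0.1, 0.11, 0, 0, 0, 0], [0.4, 0.1, 0.11, 0, 0, 0, 0]]]}}

```text
clock: 21.15
ee_pos: [0.5037, -0.2108, 0.0893]
eef_rot: [1.0, 0.0, 0.003, 0.002]
contact_force: [0.3, 0.7, -1.6]
width: 0.681
grasp_force: 65.4
```

{"name": "carry_out", "arguments": {"increments": [[[0.4, 0, 0.11, 0, 0, 0, 0], [0.4, 0, 0.08, 0, 0, 0, 0], [0.4, 0, 0, 0, 0, 0, 0], [0.4, 0, 0, 0, 0, 0, 0], [0.4, 0, 0, 0, 0, 0, 0]]]}}

```text
clock: 21.65
ee_pos: [0.5012, -0.2654, 0.0856]
eef_rot: [1.0, 0.0, -0.0, -0.0]
contact_force: [-0.2, 0.6, -2.7]
width: 0.68
grasp_force: 65.4
```

Run:
```python
from h import *
o=ctrl.get_obs();im=ctrl.get_image("wrist");print(repr(o["ee_pos"]),repr(o["eef_rot"]));C=cam("wrist",o)
cv2.imwrite("pics/w9.png",im)
e=o["ee_pos"];print("tcp axis at ring top",proj(C,e+[0,0,.0177]),"pilot exp",proj(C,(.5855,-.2685,.027)))
```

```text
array([ 0.5012, -0.2654,  0.0856]) array([ 1.    ,  0.0002, -0.0004, -0.0005])
tcp axis at ring top [283.588  288.9604] pilot exp [288.8727  85.762 ]
```

View pics/w9.png

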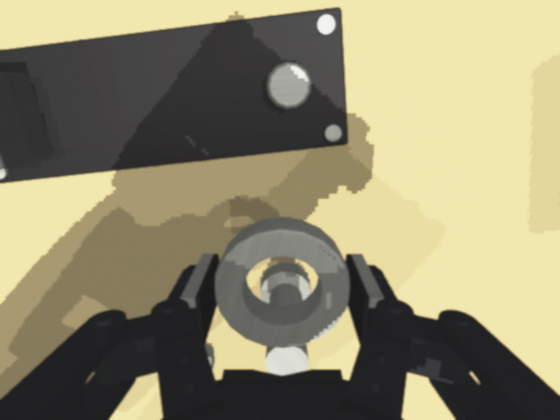

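Wrist view 9: pilot top at (289,86), matching the prediction of (288.9,85.8). The ring is held with its centre at about (283,288), against a tool axis at (283.6,289), so it's well centred. Move over the pilot.

{"name": "carry_out", "arguments": {"increments": [[[0.4, 0.09, 0.01, 0, 0, 0, 0], [0.4, 0.1, 0, 0, 0, 0, 0], [0.4, 0.09, 0, 0, 0, 0, 0], [0.4, 0, 0, 0.08, 0, 0, 0], [0.4, 0, 0, 0.06, 0, 0, 0]]]}}

```text
clock: 22.2
ee_pos: [0.5862, -0.2682, 0.0431]
eef_rot: [1.0, 0.001, -0.0, -0.0]
contact_force: [-0.4, -1.3, -2.7]
width: 0.681
grasp_force: 65.4
```

{"name": "carry_out", "arguments": {"increments": [[[0.4, 0, 0, 0.02, 0, 0, 0], [0.4, 0, 0, 0, 0, 0, 0], [0.4, 0, 0, 0, 0, 0, 0], [0.4, 0, 0, 0, 0, 0, 0], [0.4, 0, 0, 0, 0, 0, 0]]]}}

```text
clock: 22.7
ee_pos: [0.5862, -0.27, 0.0391]
eef_rot: [1.0, -0.0, 0.001, 0.001]
contact_force: [-0.7, -0.3, -3.5]
width: 0.683
grasp_force: 65.4
```

{"name": "carry_out", "arguments": {"increments": [[[0.4, 0, -0.004, 0.02, 0, 0, 0], [0.4, 0, 0, 0.025, 0, 0, 0], [0.4, 0, 0, 0.025, 0, 0, 0], [0.4, 0, 0, 0, 0, 0, 0], [0.4, 0, 0, 0, 0, 0, 0]]]}}

```text
clock: 23.2
ee_pos: [0.5852, -0.268, 0.016]
eef_rot: [1.0, 0.0, -0.001, -0.0]
contact_force: [-0.2, -0.3, -2.1]
width: 0.676
grasp_force: 65.4
```

{"name": "carry_out", "arguments": {"increments": [[[0.4, 0, 0, 0.012, 0, 0, 0], [0.4, 0, 0, 0.01, 0, 0, 0], [0.4, 0, 0, 0.003, 0, 0, 0], [0.4, 0, 0, 0, 0, 0, 0], [0.4, 0, 0, 0, 0, 0, 0]]]}}

```text
clock: 23.7
ee_pos: [0.586, -0.2685, 0.0104]
eef_rot: [1.0, 0.0, 0.0, 0.0]
contact_force: [-2.9, 1.3, 5.5]
width: 0.677
grasp_force: 66.2
```

Ring is down over the pilot on the plate. Release, lift and go to the punch.

{"name": "carry_out", "arguments": {"increments": [[[-1, 0, 0, 0, 0, 0, 0], [-1, 0, 0, 0, 0, 0, 0], [-1, 0, 0, 0, 0, 0, 0], [-1, 0, 0, -0.1, 0, 0, 0], [-1, 0, 0, -0.15, 0, 0, 0]]]}}

```text
clock: 24.2
ee_pos: [0.5832, -0.2667, 0.0808]
eef_rot: [1.0, -0.0, -0.003, -0.002]
contact_force: [0.6, -0.3, -0.2]
width: 0.999
grasp_force: 0.0
```

{"name": "carry_out", "arguments": {"increments": [[[-1, 0, 0, -0.15, 0, 0, 0], [-0.4, -0.12, 0, -0.05, 0, 0, 0], [-0.4, -0.13, 0, 0, 0, 0, 0], [-0.4, -0.13, 0, 0, 0, 0, 0], [-0.4, 0, 0, 0, 0, 0, 0]]]}}

```text
clock: 24.7
ee_pos: [0.4675, -0.267, 0.1428]
eef_rot: [1.0, -0.001, -0.002, -0.001]
contact_force: [-0.6, -0.7, -0.5]
width: 0.7
grasp_force: 0.0
```

Run:
```python
from h import *
o=ctrl.get_obs();im=ctrl.get_image("wrist");print(repr(o["ee_pos"]),repr(o["eef_rot"]));C=cam("wrist",o)
cv2.imwrite("pics/w10.png",im)
g=cv2.cvtColor(im,cv2.COLOR_BGR2GRAY)
print("ptop exp",proj(C,(.440,-.268,.08)),"ring exp",proj(C,(.5855,-.2685,.028)))
def blobat(m,p,r):
    n,l,s,c=cv2.connectedComponentsWithStats(m.astype(np.uint8));x,y=p.astype(int)
    for i in range(1,n):
        if s[i,4]>100 and np.hypot(*(c[i]-p))<r: print(s[i],s[i,:2]+s[i,2:4]/2-.5)
i=im.astype(int);m=(i[...,2]-i[...,0]<18)&(g>90)
blobat(m,proj(C,(.440,-.268,.08)),70);print();blobat(m,proj(C,(.5855,-.2685,.028)),40)
t=ctrl.get_image("top");cv2.imwrite("pics/t10.png",t)
```

```text
array([ 0.4675, -0.267 ,  0.1428]) array([ 1.    , -0.001 , -0.0018, -0.0011])
ptop exp [284.7721 257.6405] ring exp [285.2206  35.7345]
[270 202  35  34 403] [287.  218.5]
[263 214   8  22 119] [266.5 224.5]
[268 243  33  30 707] [284.  257.5]

[ 243    0   85   82 3870] [285.   40.5]
[ 268   16   35   39 1032] [285.  35.]
```

Punch top measured at (284,257.5), matching (.440, -.268), and the ring is concentric with the pilot. Grip the punch shank.

{"name": "carry_out", "arguments": {"increments": [[[-0.4, -0.092, 0, 0, 0, 0, 0], [-0.4, 0, 0, 0.1, 0, 0, 0], [-0.4, 0, 0, 0.12, 0, 0, 0], [-0.4, 0, 0, 0.1, 0, 0, 0], [-0.4, 0, 0, 0.02, 0, 0, 0]]]}}

```text
clock: 25.3
ee_pos: [0.443, -0.2667, 0.0388]
eef_rot: [1.0, 0.0, -0.002, -0.002]
contact_force: [0.2, 1.3, -0.8]
width: 0.697
grasp_force: 0.0
```

{"name": "carry_out", "arguments": {"increments": [[[-0.4, 0, 0, 0, 0, 0, 0], [0.9, 0, 0, 0, 0, 0, 0], [0.9, 0, 0, 0, 0, 0, 0], [0.9, 0, 0, 0, 0, 0, 0], [0.9, 0, 0, 0, 0, 0, 0]]]}}

```text
clock: 25.8
ee_pos: [0.4453, -0.2691, 0.0443]
eef_rot: [1.0, -0.0, 0.002, 0.001]
contact_force: [-0.1, 1.3, 6.1]
width: 0.26
grasp_force: 58.7
```

{"name": "carry_out", "arguments": {"increments": [[[0.9, 0, 0, 0, 0, 0, 0], [0.9, 0, 0, 0, 0, 0, 0], [0.9, 0, 0, -0.05, 0, 0, 0], [0.9, 0, 0, -0.1, 0, 0, 0], [0.9, 0, 0, -0.1, 0, 0, 0]]]}}

```text
clock: 26.3
ee_pos: [0.4426, -0.2671, 0.1164]
eef_rot: [1.0, -0.0, -0.002, -0.001]
contact_force: [1.0, -1.1, -3.1]
width: 0.264
grasp_force: 59.0
```

{"name": "carry_out", "arguments": {"increments": [[[0.9, 0.113, -0.07, 0, 0, 0, 0], [0.9, 0.113, -0.07, 0, 0, 0, 0], [0.9, 0.113, -0.07, 0, 0, 0, 0], [0.9, 0.113, -0.07, 0, 0, 0, 0], [0.9, 0, 0, 0, 0, 0, 0]]]}}

```text
clock: 26.8
ee_pos: [0.5821, -0.1815, 0.1166]
eef_rot: [1.0, 0.002, 0.001, -0.0]
contact_force: [-0.5, -0.6, -3.7]
width: 0.26
grasp_force: 59.3
```

{"name": "carry_out", "arguments": {"increments": [[[0.9, 0, 0, 0.06, 0, 0, 0], [0.9, 0, 0, 0.06, 0, 0, 0], [0.9, 0, 0, 0.04, 0, 0, 0], [0.9, 0, 0, 0.02, 0, 0, 0], [0.9, 0, 0, 0, 0, 0, 0]]]}}

```text
clock: 27.3
ee_pos: [0.5784, -0.1841, 0.0619]
eef_rot: [1.0, -0.0, -0.001, -0.001]
contact_force: [-0.3, -0.2, -3.8]
width: 0.266
grasp_force: 59.3
```

{"name": "carry_out", "arguments": {"increments": [[[0.9, 0, 0, 0, 0, 0, 0], [0.9, 0, 0, 0, 0, 0, 0], [0.9, 0, 0, 0, 0, 0, 0], [0.9, 0, 0, 0, 0, 0, 0], [0.9, 0, 0, 0, 0, 0, 0]]]}}

```text
clock: 27.8
ee_pos: [0.5798, -0.1843, 0.0637]
eef_rot: [1.0, 0.0, 0.0, 0.0]
contact_force: [-0.0, 0.3, -3.6]
width: 0.262
grasp_force: 59.3
```

{"name": "carry_out", "arguments": {"increments": [[[0.9, 0, 0, 0.01, 0, 0, 0], [0.9, 0, 0, 0.008, 0, 0, 0], [0.9, 0, 0, 0.005, 0, 0, 0], [0.9, 0, 0, 0, 0, 0, 0], [0.9, 0, 0, 0, 0, 0, 0]]]}}

```text
clock: 28.3
ee_pos: [0.5796, -0.1842, 0.0564]
eef_rot: [1.0, -0.0, -0.0, -0.0]
contact_force: [-0.4, -0.2, -2.8]
width: 0.266
grasp_force: 59.8
```

{"name": "carry_out", "arguments": {"increments": [[[0.9, 0, 0, 0.003, 0, 0, 0], [0.9, 0, 0, 0.002, 0, 0, 0], [0.9, 0, 0, 0, 0, 0, 0], [0.9, 0, 0, 0, 0, 0, 0], [0.9, 0, 0, 0, 0, 0, 0]]]}}

```text
clock: 28.8
ee_pos: [0.5798, -0.1842, 0.0564]
eef_rot: [1.0, 0.0, -0.0, -0.0]
contact_force: [-2.6, 2.6, 5.1]
width: 0.268
grasp_force: 60.1
```

Touching down (force now +5 N up). Release, lift and retreat.

{"name": "carry_out", "arguments": {"increments": [[[-0.2, 0, 0, 0, 0, 0, 0], [-0.2, 0, 0, 0, 0, 0, 0], [-0.2, 0, 0, 0, 0, 0, 0], [-0.2, 0, 0, -0.1, 0, 0, 0], [-0.2, 0, 0, -0.15, 0, 0, 0]]]}}

```text
clock: 29.3
ee_pos: [0.5772, -0.1832, 0.1267]
eef_rot: [1.0, -0.0, -0.004, -0.002]
contact_force: [0.6, -0.2, 0.2]
width: 0.601
grasp_force: 0.0
```

{"name": "carry_out", "arguments": {"increments": [[[-0.2, 0, 0, -0.15, 0, 0, 0], [-0.2, -0.05, 0.14, -0.05, 0, 0, 0], [-0.2, -0.06, 0.14, 0, 0, 0, 0], [-0.2, -0.06, 0.14, 0, 0, 0, 0], [-0.2, -0.06, 0.14, 0, 0, 0, 0]]]}}

```text
clock: 29.8
ee_pos: [0.51, -0.3538, 0.1903]
eef_rot: [1.0, 0.0, 0.0, 0.0]
contact_force: [0.4, -0.6, -0.7]
width: 0.601
grasp_force: 0.0
```

{"name": "carry_out", "arguments": {"increments": [[[-0.2, 0, 0.14, 0, 0, 0, 0], [-0.2, 0, 0.14, 0, 0, 0, 0], [-0.2, 0, 0.14, 0, 0, 0, 0], [-0.2, 0, 0, 0, 0, 0, 0], [-0.2, 0, 0, 0, 0, 0, 0]]]}}

```text
clock: 30.3
ee_pos: [0.5101, -0.479, 0.1891]
eef_rot: [1.0, -0.001, -0.0, -0.0]
contact_force: [-0.2, 0.3, 0.6]
width: 0.602
grasp_force: 0.0
```

Run:
```python
from h import *
o=ctrl.get_obs();im=ctrl.get_image("top");print(o["ee_pos"],o["qvel"].max());C=cam("top")
s=ctrl.get_image("scene")
m,ks=blobs(im,amin=60)
print("exp punch top",proj(C,(.576,-.184,.092)),"pilot",proj(C,(.5855,-.2685,.028)))
for k in ks:
    x0,y0,w,h=cv2.boundingRect(k);c=(x0+w/2-.5,y0+h/2-.5)
    if 100<x0<220 and 100<y0<280:print((x0,y0,w,h),[ray(C,c,z) for z in(.005,.017,.032)])
a=cv2.resize(im[110:260,100:440],(800,353),interpolation=cv2.INTER_CUBIC);b=cv2.resize(s[100:320,100:460],(400,245))
out=np.zeros((600,800,3),np.uint8);out[:353]=a;out[354:599,:400]=b;cv2.imwrite("pics/end.png",out)
```

```text
[ 0.5101 -0.479   0.1891] 0.031523871030937456
exp punch top [376.5132 179.8616] pilot [410.922  181.6487]
(172, 177, 30, 29) [array([0.5737, 0.1955]), array([0.5713, 0.1931]), array([0.5685, 0.1901])]
(121, 172, 33, 30) [array([0.5839, 0.2991]), array([0.5815, 0.2954]), array([0.5785, 0.2907])]
(172, 134, 28, 28) [array([0.6673, 0.1993]), array([0.6638, 0.1969]), array([0.6594, 0.1938])]
```

View pics/end.png

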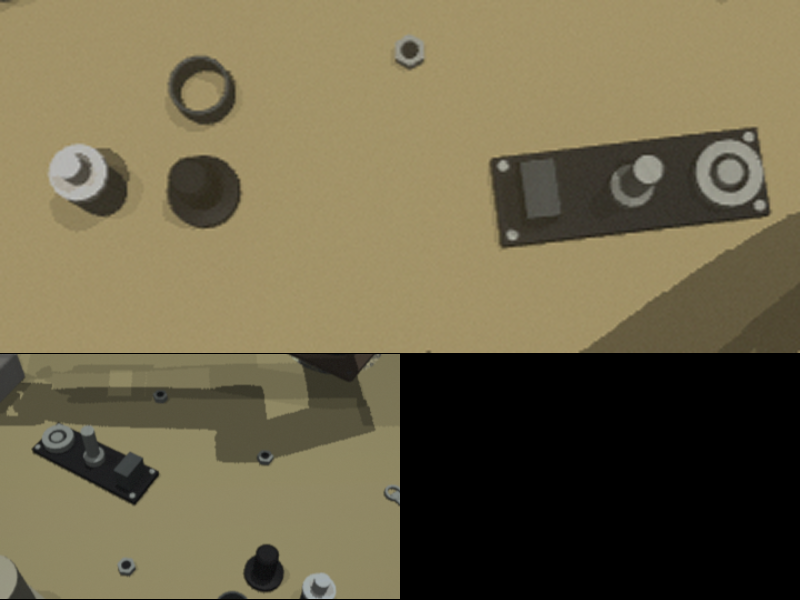

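In the final view the punch top is at crop (648,170), a few mm from midway. The ring is concentric on the pilot (730,172), the plug is seated (78,172), the short sleeve (202,90) is behind the column (204,190), and the arm is clear.

```bash
python3 -c "
from station import ctrl
print(ctrl.job_done())"
```

```text
the job is handed in; nothing more can be done
None
```

Job handed in after about 30 s of robot time: the last pictures show all five parts standing in place within tolerance and the arm clear of everything, but no pass/fail verdict came back.

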